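# Restock the tablet lane first-in-first-out

## Task

Before touching any stock, sanitise: press the red pump head of the sanitiser bottle all the way down and let it spring back. Then pull the old bottles (orange dot on the cap) forward in their lane, keeping their order, so that the first stands right up against the blue front stop at the end nearest the robot and a second, if there is one, close up behind it. Only then deal with the look-alike bottles on the glass plate, telling full from empty by their weight: stand the full ones upright in the same lane behind the old stock, put the empty ones into the blue returns bin, and leave all the other things on the counter as they are.

Things in the scene. Friction and masses are not known exactly. Their poses are not given: they have to be found in the camera images.
- lane_front (a point): restocking lane, a fixed open-topped channel 60 mm wide, 260 mm long inside. Point: on its floor (5 mm above the counter), mid-width, at the inner face of the blue front stop, the end nearer the robot. x runs along the lane to the rear, y left, z up. Rails and end stops stand 10 to 12 mm above the floor, 4 to 6 mm thick
- side_lane (a point): front of the neighbour lane, whose centre line runs 85 mm to the right of the restocking lane's, with a grey front stop; it holds round amber bottles 40 mm across, 75 mm high, other stock to be left alone. Point: on its floor at the inner face of its front stop, axes as lane_front
- old_1_mid (a point): old stock in the lane; one or two are present, and of two this is the nearer to the front: square white bottle, body 46 x 46 x 46 mm with purple label band, round white cap 36 mm across with an orange dot, 58 mm high in all, about 170 g. Point: its centre, 29 mm above its underside; z up along the bottle, x and y square to its flat sides
- old_2_mid (a point): old stock in the lane, behind old_1 if both are present: the same bottle, also with the orange dot. Point: its centre, 29 mm above its underside, axes as old_1
- bottle_a_mid (a point): undotted bottle on the pale green glass plate (6 mm thick), sometimes absent: same shape and size as old_1 (46 x 46 mm body 46 mm high, 58 mm with cap). Full (160 to 220 g) or empty (25 to 35 g); both look the same. Point: its centre, 29 mm above its underside; z up along the bottle, x and y square to its flat sides
- bottle_b_mid (a point): undotted bottle on the pale green glass plate (6 mm thick), sometimes absent: same shape and size as old_1 (46 x 46 mm body 46 mm high, 58 mm with cap). Full (160 to 220 g) or empty (25 to 35 g); both look the same. Point: its centre, 29 mm above its underside; z up along the bottle, x and y square to its flat sides
- bottle_c_mid (a point): undotted bottle on the pale green glass plate (6 mm thick), sometimes absent: same shape and size as old_1 (46 x 46 mm body 46 mm high, 58 mm with cap). Full (160 to 220 g) or empty (25 to 35 g); both look the same. Point: its centre, 29 mm above its underside; z up along the bottle, x and y square to its flat sides
- bottle_d_mid (a point): undotted bottle on the pale green glass plate (6 mm thick), sometimes absent: same shape and size as old_1 (46 x 46 mm body 46 mm high, 58 mm with cap). Full (160 to 220 g) or empty (25 to 35 g); both look the same. Point: its centre, 29 mm above its underside; z up along the bottle, x and y square to its flat sides
- bottle_e_mid (a point): undotted bottle on the pale green glass plate (6 mm thick), sometimes absent: same shape and size as old_1 (46 x 46 mm body 46 mm high, 58 mm with cap). Full (160 to 220 g) or empty (25 to 35 g); both look the same. Point: its centre, 29 mm above its underside; z up along the bottle, x and y square to its flat sides
- carton_mid (a point): a small yellow carton among the bottles on the glass plate, 36 x 36 x 50 mm, to be left alone. Point: its centre, 25 mm above its underside
- bin_in (a point): the returns bin: a blue open square box fixed to the counter, outside 160 x 160 mm, walls 5 mm thick, rim 50 mm above the counter; this point is the centre of its inner floor, 5 mm above the counter, x and y along its walls, z up
- pump_top (a point): the centre of the flat top of the red round pump head, 40 mm across, on the sanitiser bottle (68 mm across, fixed to the counter); the top is 156 mm above the counter when up; a spout sticks out to one side
- pump (a joint): how far the pump head is pressed down, m: 0 is up, 0.012 is fully down; it is sprung, about 2 N at first and 6.5 N fully down, and comes back up by itself
There are look-alikes about, which are no part of the job. What is shaped like the part that bears bottle_a_mid but turquoise is not meant.

How it is judged:
By the outcome, as a careful person would: the job done as asked, in the order asked, and still so for the second after the job is handed in, with the robot touching nothing.
Of old_1, old_2 only 1 to 2 are there at a start; the rules pass over those that are not, and their reading is None.
Of bottle_a, bottle_b, bottle_c, bottle_d, bottle_e only 4 to 5 are there at a start; the rules pass over those that are not, and their reading is None.
At some moment in a run one of bottle_a, bottle_b, bottle_c, bottle_d, bottle_e may be knocked a few centimetres aside while the robot is not near it.
Once in a run the grip may slacken for a moment while it holds something.
It also fails if it takes over 210 s, if anything falls off the work surface, if the arm or the gripper's body presses on something with over 40 N, if the wrist force passes 120 N, or if a joint passes its speed limit or range.

## Robot

A 6-joint arm with a two-finger parallel gripper is mounted at the origin on the work surface. World frame = base frame: x ahead of the robot, y to its left, z up, the work surface at z = 0. Lengths are in mm, angles in rad, forces in N, time in s.
With the tool pointing down it reaches from about 300 to 775 mm from the base axis. Payload 14.6 kg.
Tool frame: the origin (TCP) lies at the very end of the fingers, on their centre line; the grasp point (between the pads) lies 19 mm behind it; z points along the fingers, y is the line along which they close (so a half turn about z gives the same grasp; the last joint's range is limited). The gripper opens to 94 mm and grips with 3 to 60 N. Pads are 16 mm wide; open, the fingers measure 119 mm over their backs; the gripper's body (75 mm by 177 mm) begins 78 mm behind the grasp point.
Start: joints at [-1.258, 0.3, 1.521, -0, 1.321, -0.067], TCP at [203.896, -510.799, 169.546] pointing down, gripper open.
Joint ranges: [-3.03, 3.03], [-0.79, 2.21], [0.23, 2.52], [-1.04, 4.18], [0, 3.07], [-2.55, 2.55]. Speed limits (rad/s): [2.22, 2.22, 2.57, 3.14, 3.14, 3.14].

## Interface

Orientations are given as [roll, pitch, yaw] about the fixed x, y, z axes, in that order (R = Rz(yaw) Ry(pitch) Rx(roll)).
In Python, from cell import manip, camera, get_calibration gives the robot as it stands. The module is installed in compiled form; this text tells all that it offers.
- The arm moves only by the tool jog_arm, never from a script. Its argument "plan" is one flat list of numbers, 6 for each row, row after row: the shift along the world's x, y, z in m, then the turn, a rotation vector about the world's x, y, z in degrees. A call has 1 to 20 rows; each row is the pose to reach, as a shift and turn from the pose commanded when the call began; what a row does not reach only later rows make up. A row lasts 1/10 s, in which the tool goes at most 50 mm and 8.59 degrees, less where a joint would pass 70% of its speed; a pose out of reach is approached as far as the arm can. A call with a gripper value outside its range is refused whole. "claw" is the finger opening in m, from 0 to 0.094, set as the call begins (left out, the last holds). The fingers move at their own pace and stop on an object; "force" is the grip in N (left out, the last holds). Time passes only in rows, so rows that repeat a pose let the fingers close. It gives the time, the measured TCP pose, the force, the opening and the grip force at its end, in the units of the state.
- manip.read_state(): the state, without advancing time (a new reading comes with each control period).
- camera(name): name is "scene" or "top" or "wrist"; returns (picture, depth): 420x560x3 uint8, red, green, blue; 420x560 float32, mm along the optical axis (not along the pixel's ray), 0 where there is no reading.
- get_calibration(name): a dict with "fx", "fy", "cx", "cy" (pixels), "origin" and "attitude" of the camera in the world. Camera axes: x right, y down, z forward; pixel columns grow to the right and rows downward; lengths in mm; the calibration is good to about 2 mm. A picture is of the moment at which its call begins: read the wrist's pose just before it. get_calibration takes no time and is no camera call; for the wrist camera it gives the pose at the moment of the call.
- manip.sign_off(): hands the job in; it is judged then, once.
The state is a dict: "clock": time; "joints": joint angles; "qd": joint speeds; "effort": joint torques, N m; "eef_pos": TCP position; "eef_rot": TCP orientation; "wrist_force": force on the tool from outside, world axes, zero at the start; "moment": the same for the moment, N m; "finger_gap": finger opening in mm; "finger_force": force on a finger pad.
Only numpy, scipy, OpenCV 4.12 (cv2) and the standard library are available. Lean on these libraries where they do the work, as an engineer would, in place of code of your own. Each camera call takes 0.05 s, during which the arm holds its last target. There are 200 camera calls.

## Working session

There is one attempt and no reset: what is moved stays moved. The work goes in short steps, Python scripts to look and compute and a tool call to move; the robot and the scene stay as the last step left them, time stands still between calls to the robot, and variables do not carry over. Pictures are saved under pics/ and viewed, at most 14 in all, crops included, and the job is handed in when it is done.

Besides the shell and the picture viewer there is one more tool, called after "Request:" in YAML: its name, and indented under it one key for each argument. jog_arm: Moves the arm, as the interface text tells. Its arguments: {"type":"object","properties":{"plan":{"type":"array"},"claw":{"type":"number"},"force":{"type":"number"}},"required":["plan"]}

```bash
mkdir -p pics
cat > h.py <<'E'
import numpy as np,cv2
from cell import manip,camera,get_calibration
from scipy.spatial.transform import Rotation as R
def cal(n):
    c=get_calibration(n); return c
def cloud(n):
    c=get_calibration(n); p,d=camera(n)
    a=np.array(c['attitude'],float)
    M=a if a.shape==(3,3) else R.from_euler('xyz',a).as_matrix()
    v,u=np.mgrid[0:420,0:560]
    P=np.stack([(u-c['cx'])/c['fx']*d,(v-c['cy'])/c['fy']*d,d],-1)@M.T+np.array(c['origin'])
    P[d==0]=np.nan
    return p,P
def save(p,f,crop=None,s=1):
    if crop: p=p[crop[0]:crop[1],crop[2]:crop[3]]
    cv2.imwrite('pics/'+f,cv2.resize(p[:,:,::-1],None,fx=s,fy=s,interpolation=cv2.INTER_CUBIC))
E
python3 - <<'E'
from h import *
for n in('top','scene'):
    print(n,get_calibration(n)); p,P=cloud(n); save(p,n+'1.png',None,1.4); np.savez(''+n,p=p,P=P)
print(manip.read_state())
E
```

```text
top {'fx': 467.6322747880058, 'fy': 467.6322747880058, 'cx': 273.7357516436552, 'cy': 204.14433987060377, 'origin': array([ 416.26126853,  -23.66036063, 1035.48611555]), 'attitude': array([-3.04514966,  0.01209999, -1.58324973])}
scene {'fx': 524.7622642971888, 'fy': 524.7622642971888, 'cx': 276.6528875043514, 'cy': 204.95124355040895, 'origin': array([ 988.44260322, -823.15403527,  763.30749651]), 'attitude': array([-2.14316602, -0.00844944,  0.55879819])}
{'clock': 0.1, 'joints': array([-1.25758461e+00,  3.00403694e-01,  1.52148265e+00,  2.76863281e-05,
        1.32068657e+00, -6.66080298e-02]), 'qd': array([-0.00046478, -0.00213731, -0.00151444,  0.00165116,  0.00090802,
        0.00017102]), 'effort': array([-1.68445771e-03, -5.32649446e+01, -3.53289163e+01,  7.08098849e-02,
        2.34610919e-02, -4.09294887e-05]), 'eef_pos': array([ 203.8373142 , -510.56206922,  169.06495639]), 'eef_rot': array([-3.14061635e+00, -9.20037646e-05,  3.79812837e-01]), 'wrist_force': array([0.06293318, 0.03494358, 0.38694068]), 'moment': array([-0.02593701,  0.01905111, -0.025568  ]), 'finger_force': 0.0, 'finger_gap': 93.9234886549321}
```

View pics/top1.png

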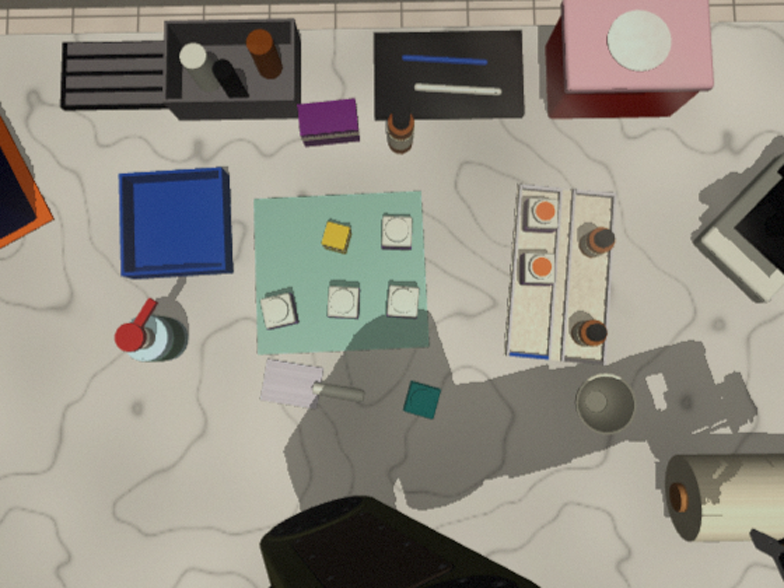

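View pics/scene1.png

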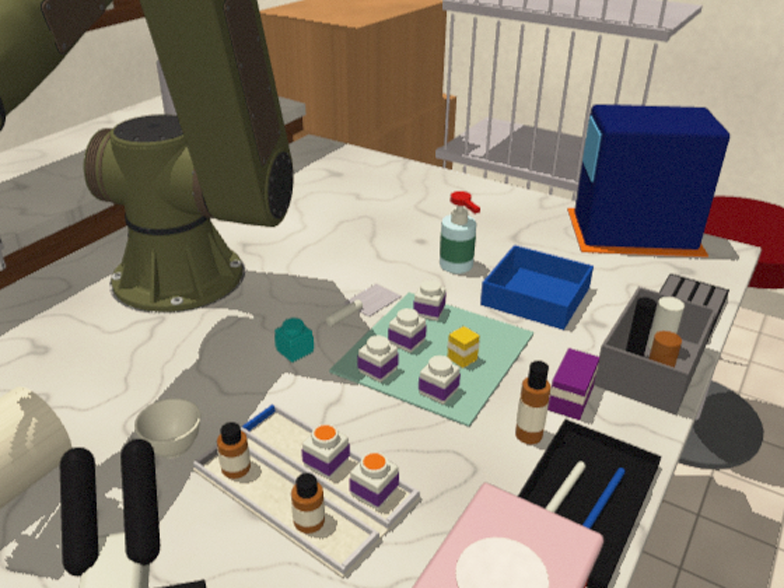

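Top view (784 px picture): undotted bottles on the glass at (397,231), (343,300), (403,300), (278,310); the carton is at (336,236). The teal look-alike at (422,400) is off the plate, so I leave it. Dotted old bottles are in the lane at (542,211) and (540,267), with the blue stop at (528,355). Pump head is at (130,337), bin at (175,222).

Run:
```python
from h import *
D=np.load('top.npz');p=D['p'];P=D['P'];z=P[...,2]
def near(u,v,r,lo,hi):
    m=np.zeros(z.shape,bool);m[int(v/1.4-r):int(v/1.4+r),int(u/1.4-r):int(u/1.4+r)]=1
    return m&(z>lo)&(z<hi)
for n,u,v,lo,hi in [('A',397,231,38,75),('B',343,300,38,75),('C',403,300,38,75),('D',278,310,38,75),('car',336,236,40,75),('old2',542,211,38,75),('old1',541,267,38,75),('teal',422,400,35,80)]:
    m=near(u,v,20,lo,hi);q=P[m];r=cv2.minAreaRect(q[:,:2].astype(np.float32));c=near(u,v,20,np.nanpercentile(q[:,2],80)-4,200);k=P[c]
    print(n,m.sum(),'rect',np.round(r[0],1),np.round(r[1],1),round(r[2],1),'capmid',np.round((k.min(0)+k.max(0))/2,1),'ztop',np.round(np.percentile(q[:,2],[5,50,95]),1))
hsv=cv2.cvtColor(p,cv2.COLOR_RGB2HSV)
red=((hsv[...,0]<6)|(hsv[...,0]>174))&(hsv[...,1]>150);red[:200]=0;red[:,200:]=0;red[:,:60]=0
q=P[red];q=q[q[:,2]>140];print('pump',len(q),q.min(0),q.max(0),np.median(q,0))
xy=q[:,:2]; 
cx,cr=cv2.minEnclosingCircle(xy.astype(np.float32));print(cx,cr)
bl=(hsv[...,0]>105)&(hsv[...,0]<125)&(hsv[...,1]>150);
b=bl.copy();b[:,:80]=0;b[:,170:]=0;b[:110]=0;b[200:]=0;q=P[b];t=q[q[:,2]>42];print('bin',cv2.minAreaRect(t[:,:2].astype(np.float32)),np.median(t[:,2]))
b=bl.copy();b[:245]=0;b[265:]=0;b[:,:355]=0;b[:,400:]=0;q=P[b];print('stop',cv2.minAreaRect(q[:,:2].astype(np.float32)),np.median(q,0))
# rails: lane region heights map
m=np.zeros(z.shape,bool);m[128:262,355:445]=1;m&=(z>10)&(z<22)
q=P[m];print('rails',m.sum(),cv2.minAreaRect(q[:,:2].astype(np.float32)),np.percentile(q[:,2],[5,50,95]))
for u,v in[(520,200),(515,330),(555,300),(300,250),(700,350),(400,400)]:print(u,v,P[int(v/1.4),int(u/1.4)].round(1))
save(p,'lane.png',(120,270,345,450),5)
```

```text
A 463 rect [594.6 -32.7] [45.2 46.7] 89.3 capmid [595.5 -33.6  62.5] ztop [46.  54.4 64.4]
B 477 rect [488.5  49.5] [46.1 46.3] 86.7 capmid [488.8  49.3  63.3] ztop [46.4 54.1 64.9]
C 473 rect [488.2 -41.1] [46.1 46.1] 84.1 capmid [487.5 -40.5  62.8] ztop [47.4 53.9 64.5]
D 484 rect [476.7 148.4] [46.1 46.2] 12.7 capmid [476.5 148.8  62.7] ztop [46.5 53.5 64.7]
car 309 rect [589.1  59.8] [36.8 36.4] 73.2 capmid [588.8  59.9  55.3] ztop [46.7 54.1 57.4]
old2 488 rect [ 620.5 -257. ] [47.3 47.2] 86.0 capmid [ 620.2 -257.3   62.1] ztop [43.8 52.8 64.3]
old1 485 rect [ 535.9 -248. ] [45.4 45.4] 88.1 capmid [ 536.1 -248.3   62.6] ztop [45.9 52.4 64.2]
teal 493 rect [339.2 -68. ] [46.1 46.4] 73.7 capmid [339.4 -67.3  57.5] ztop [41.6 47.8 58.7]
pump 442 [419.48219469 296.14065376 145.31408192] [489.81102931 347.77981037 158.08989182] [443.93008104 323.57273854 153.77286143]
(454.64910888671875, 320.59356689453125) 38.09199905395508
bin ((616.7599487304688, 311.6424865722656), (160.7257080078125, 159.91268920898438), 2.7266194820404053) 48.255831702545095
stop ((404.2897033691406, -235.93211364746094), (54.841590881347656, 2.8795158863067627), 84.56189727783203) [nan nan nan]
rails 1474 ((531.2351684570312, -292.0019836425781), (154.65234375, 272.4290771484375), 83.86470031738281) [10.69297954 13.96076475 18.39816989]
520 200 [ 650.4 -229.6   15.7]
515 330 [ 445.3 -216.5    3.8]
555 300 [ 490.8 -282.1    2.3]
300 250 [577.  120.5   1.5]
700 350 [ 4.089e+02 -5.067e+02  5.000e-01]
400 400 [ 3.386e+02 -3.480e+01 -2.000e-01]
```

View pics/lane.png

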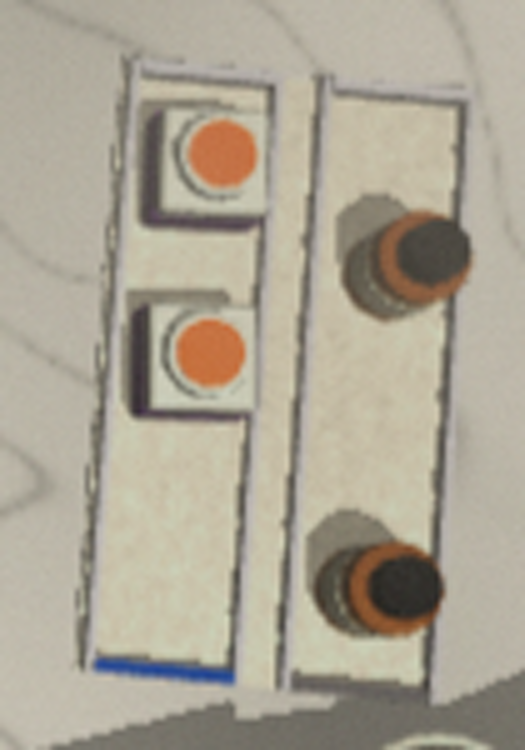

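Detail view: the old bottles are in the left lane with the blue stop at (165,670) and the amber ones are in the right lane. From this the lane axis is about -6.1°, the inner stop face is at s≈429 and the lane centre is at t≈-191. First the pump: the round head at (130,337), with the spout toward +x and -y, puts the head centre near (440,327).

Request:
jog_arm:
  plan: [0,0,0.05,0,0,0,0.236,0.838,0.06,0,0,0,0.236,0.838,0.06,0,0,0,0.236,0.838,0.06,0,0,0,0.236,0.838,0.06,0,0,0,0.236,0.838,0.06,0,0,0,0.236,0.838,0.06,0,0,0,0.236,0.838,0.06,0,0,0,0.236,0.838,0.06,0,0,0,0.236,0.838,0.06,0,0,0,0.236,0.838,0.06,0,0,0,0.236,0.838,0.06,0,0,0,0.236,0.838,0.06,0,0,0,0.236,0.838,0.06,0,0,0,0.236,0.838,0.06,0,0,0,0.236,0.838,0.06,0,0,0,0.236,0.838,0.06,0,0,0,0.236,0.838,0.06,0,0,0,0.236,0.838,0.06,0,0,0,0.236,0.838,0.06,0,0,0]
  claw: 0

```text
clock: 2.1
eef_pos: [439.7, 329.2, 228.3]
eef_rot: [3.141, 0.002, 0.382]
wrist_force: [0.0, 0.9, -0.1]
finger_gap: 0.4
finger_force: 0.0
```

Run:
```python
from h import *
p,P=cloud('wrist');np.savez('w',p=p,P=P);save(p,'w1.png')
hsv=cv2.cvtColor(p,cv2.COLOR_RGB2HSV)
red=((hsv[...,0]<6)|(hsv[...,0]>174))&(hsv[...,1]>150)
q=P[red&(P[...,2]>130)];print(len(q),np.nanmin(q,0),np.nanmax(q,0),np.nanpercentile(q[:,2],[5,25,50,75,95]))
t=q[q[:,2]>153];print(len(t),t.min(0),t.max(0),np.median(t,0))
print(manip.read_state()['eef_pos'],get_calibration('wrist'))
```

```text
1791 [421.67929763 297.16858461 149.46684051] [490.79980094 348.43794263 157.94180284] [152.98739289 154.20099471 155.32764109 155.93716032 156.74035744]
1699 [421.67929763 297.16858461 153.00047879] [490.79980094 348.43794263 157.94180284] [445.97204959 325.40129913 155.39707107]
[439.567341   327.80602197 228.55625644] {'fx': 326.21967596970745, 'fy': 326.21967596970745, 'cx': 281.3844236182501, 'cy': 212.37292099806487, 'origin': array([518.01343677, 357.81468927, 443.15143927]), 'attitude': array([ 2.85046247e+00, -5.76591481e-04, -1.18941635e+00])}
```

View pics/w1.png

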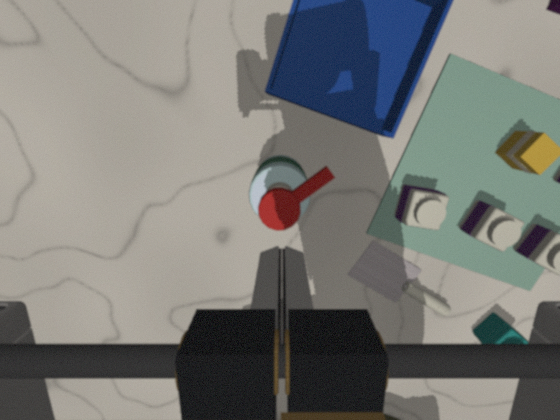

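The wrist view shows the red head at (280,209), spout to upper right, with its centre at about (441.5, 328).

Request:
jog_arm:
  plan: [0.002,0,-0.04,0,0,0,0.002,0,-0.062,0,0,0,0.002,0,-0.07,0,0,0,0.002,0,-0.075,0,0,0,0.002,0,-0.08,0,0,0,0.002,0,-0.084,0,0,0,0.002,0,-0.086,0,0,0,0.002,0,-0.087,0,0,0,0.002,0,-0.087,0,0,0]

```text
clock: 3.05
eef_pos: [441.9, 327.3, 142.7]
eef_rot: [-3.142, -0.0, 0.38]
wrist_force: [-0.2, 0.8, 0.9]
finger_gap: 0.8
finger_force: 0.0
```

Run:
```python
from h import *
for i in range(3):
    s=manip.read_state();print(s['eef_pos'],s['wrist_force'],s['moment'])
    p,P=cloud('top')
save(p,'t2.png',(190,290,60,170),4)
p,P=cloud('wrist');hsv=cv2.cvtColor(p,cv2.COLOR_RGB2HSV)
red=((hsv[...,0]<6)|(hsv[...,0]>174))&(hsv[...,1]>150)
q=P[red&(P[...,2]>100)];print(len(q),np.nanpercentile(q,[2,50,98],axis=0))
```

```text
[441.93895652 327.2588983  142.70222746] [-0.21845446  0.77801406  0.85047329] [ 0.01594804 -0.03976543  0.02746094]
[441.96235638 327.27835964 142.75801244] [ 0.22104434 -1.25677394 -0.78966216] [-8.03639308e-03 -5.15540859e-02 -5.43756000e-05]
[441.95595403 327.27999025 142.76789919] [-0.44290417 -0.46911071 -0.67829323] [0.01533817 0.00312414 0.04523727]
2678 [[427.66650044 300.73186693 148.74870191]
 [454.93580068 324.69704557 154.87778643]
 [488.10345105 347.4610399  156.88232682]]
```

View pics/t2.png

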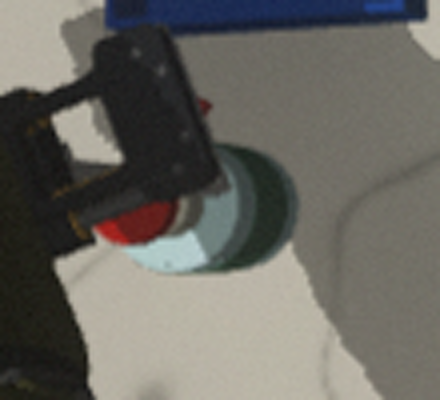

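Run:
```python
from h import *
s=manip.read_state();print(s['eef_pos'],s['joints'])
p,P=cloud('wrist');q,Q=cloud('scene')
print(get_calibration('wrist'))
a=cv2.resize(p[120:320,180:380],(390,390));c=cv2.resize(q[100:220,260:380],(390,390));save(np.hstack([a,c]),'w2.png')
```

```text
[441.96338189 327.26537311 142.71998126] [5.70774133e-01 3.22469371e-01 1.55546612e+00 9.10376003e-06
 1.26334701e+00 1.76172509e+00]
{'fx': 326.21967596970745, 'fy': 326.21967596970745, 'cx': 281.3844236182501, 'cy': 212.37292099806487, 'origin': array([520.08419435, 356.89592594, 357.40638895]), 'attitude': array([ 2.85235376e+00, -1.50462793e-04, -1.19094511e+00])}
```

View pics/w2.png

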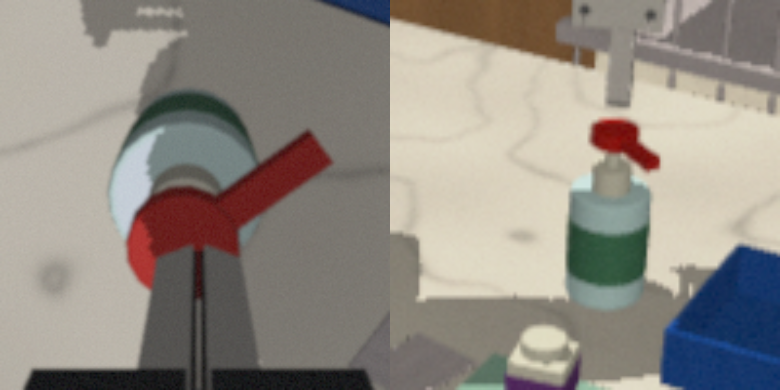

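Fingertip hovers next to the undepressed head: in the right half the tip is at (618,100) and the head at (615,133). I'll measure both in 3D.

Run:
```python
from h import *
q,Q=cloud('scene')
for v in range(112,152,2): print(v,[(Q[v,u].round(0).tolist()) for u in (446,450)],q[v,450])
p,P=cloud('wrist')
for v in range(215,275,6): print(v,P[v,276].round(0),P[v,290].round(0),p[v,276])
print(get_calibration('scene'))
```

```text
112 [[673.0, 565.0, 204.0], [684.0, 563.0, 207.0]] [24 31 69]
114 [[673.0, 566.0, 197.0], [684.0, 566.0, 200.0]] [10 21 64]
116 [[674.0, 567.0, 191.0], [684.0, 570.0, 193.0]] [18 25 67]
118 [[676.0, 562.0, 188.0], [685.0, 572.0, 186.0]] [21 30 69]
120 [[677.0, 565.0, 181.0], [686.0, 569.0, 182.0]] [16 23 67]
122 [[677.0, 570.0, 173.0], [686.0, 575.0, 173.0]] [24 30 69]
124 [[678.0, 567.0, 169.0], [687.0, 575.0, 168.0]] [14 18 69]
126 [[679.0, 569.0, 162.0], [689.0, 573.0, 163.0]] [10 25 64]
128 [[681.0, 566.0, 157.0], [691.0, 570.0, 159.0]] [15 23 68]
130 [[681.0, 571.0, 149.0], [691.0, 572.0, 152.0]] [16 27 68]
132 [[682.0, 569.0, 145.0], [690.0, 580.0, 142.0]] [14 18 65]
134 [[682.0, 574.0, 137.0], [692.0, 577.0, 138.0]] [15 19 66]
136 [[684.0, 570.0, 132.0], [694.0, 576.0, 133.0]] [21 25 67]
138 [[685.0, 573.0, 125.0], [694.0, 579.0, 125.0]] [14 25 67]
140 [[687.0, 568.0, 121.0], [696.0, 577.0, 120.0]] [13 26 65]
142 [[687.0, 571.0, 114.0], [697.0, 574.0, 116.0]] [18 26 67]
144 [[687.0, 577.0, 105.0], [698.0, 576.0, 109.0]] [12 21 64]
146 [[690.0, 569.0, 103.0], [699.0, 575.0, 103
[... 166 characters left out ...]
. 112.] [96 73 69]
221 [457. 336. 155.] [459. 326. 147.] [105  32  29]
227 [454. 334. 156.] [457. 326. 155.] [107  32  30]
233 [450. 333. 156.] [453. 324. 156.] [107  34  29]
239 [446. 331. 155.] [449. 322. 156.] [104  29  22]
245 [442. 330. 156.] [446. 321. 156.] [102  45  45]
251 [451. 332. 187.] [453. 325. 186.] [86 84 81]
257 [450. 332. 193.] [453. 325. 194.] [85 86 83]
263 [451. 332. 203.] [453. 325. 201.] [84 84 82]
269 [451. 332. 209.] [453. 325. 209.] [86 83 81]
{'fx': 524.7622642971888, 'fy': 524.7622642971888, 'cx': 276.6528875043514, 'cy': 204.95124355040895, 'origin': array([ 988.44260322, -823.15403527,  763.30749651]), 'attitude': array([-2.14316602, -0.00844944,  0.55879819])}
```

Run:
```python
from h import *
q,Q=cloud('scene')
for v in range(112,150,2): print(v,[(Q[v,u].round(0).tolist()) for u in (327,330,334)],q[v,330])
print(manip.read_state()['eef_pos'], manip.read_state()['finger_gap'])
```

```text
112 [[436.0, 311.0, 238.0], [442.0, 316.0, 238.0], [454.0, 315.0, 241.0]] [146 140 131]
114 [[437.0, 310.0, 234.0], [443.0, 314.0, 233.0], [453.0, 318.0, 234.0]] [145 140 130]
116 [[439.0, 307.0, 229.0], [443.0, 316.0, 227.0], [455.0, 315.0, 230.0]] [146 141 132]
118 [[437.0, 310.0, 222.0], [440.0, 323.0, 218.0], [454.0, 317.0, 224.0]] [145 138 130]
120 [[438.0, 310.0, 217.0], [445.0, 313.0, 218.0], [450.0, 326.0, 214.0]] [145 140 131]
122 [[439.0, 308.0, 213.0], [443.0, 318.0, 210.0], [447.0, 333.0, 205.0]] [146 141 131]
124 [[437.0, 314.0, 204.0], [446.0, 312.0, 207.0], [445.0, 338.0, 197.0]] [144 140 130]
126 [[438.0, 312.0, 200.0], [446.0, 314.0, 201.0], [261.0, 733.0, -3.0]] [148 142 131]
128 [[439.0, 311.0, 195.0], [445.0, 316.0, 194.0], [270.0, 715.0, -1.0]] [144 138 130]
130 [[438.0, 313.0, 188.0], [446.0, 315.0, 189.0], [280.0, 696.0, 1.0]] [141 136 129]
132 [[269.0, 663.0, 4.0], [441.0, 326.0, 178.0], [287.0, 682.0, 1.0]] [125 121 113]
134 [[276.0, 650.0, 3.0], [284.0, 658.0, 2.0], [293.0, 670.0, -0.0]] [211 202 185]
136 [[426.0, 342.0, 156.0], [432.0, 347.0, 156.0], [300.0, 657.0, -1.0]] [202 145 132]
138 [[432.0, 330.0, 156.0], [438.0, 335.0, 156.0], [449.0, 338.0, 158.0]] [119  25  20]
140 [[437.0, 321.0, 156.0], [445.0, 322.0, 157.0], [453.0, 328.0, 157.0]] [119  19  12]
142 [[440.0, 315.0, 153.0], [448.0, 317.0, 155.0], [458.0, 320.0, 156.0]] [132  22  17]
144 [[441.0, 312.0, 149.0], [448.0, 317.0, 149.0], [461.0, 315.0, 153.0]] [132  12  12]
146 [[441.0, 315.0, 142.0], [447.0, 320.0, 141.0], [463.0, 310.0, 150.0]] [133  43  38]
148 [[437.0, 324.0, 131.0], [443.0, 329.0, 131.0], [465.0, 307.0, 146.0]] [148 144 128]
[441.91415175 327.21953365 142.5924573 ] 0.46888530318511557
```

Both cameras put the real fingertips at z≈184 while the state says 143: the tips sit about 41 mm higher than the reported TCP. I'll allow for this offset and confirm it by contact.

Request:
jog_arm:
  plan: [0,0,-0.02,0,0,0,0,0,-0.024,0,0,0,0,0,-0.028,0,0,0,0,0,-0.032,0,0,0,0,0,-0.034,0,0,0,0,0,-0.034,0,0,0]

```text
clock: 4.1
eef_pos: [441.9, 327.2, 108.9]
eef_rot: [-3.142, -0.0, 0.38]
wrist_force: [-3.0, -2.8, 6.3]
finger_gap: 0.5
finger_force: 2.9
```

Request:
jog_arm:
  plan: [0,0,-0.002,0,0,0,0,0,-0.004,0,0,0,0,0,-0.006,0,0,0,0,0,-0.007,0,0,0,0,0,-0.007,0,0,0]

```text
clock: 4.6
eef_pos: [443.0, 327.7, 107.5]
eef_rot: [-3.141, -0.005, 0.38]
wrist_force: [-19.9, -14.6, 55.5]
finger_gap: 0.5
finger_force: 28.0
```

Run:
```python
from h import *
p,P=cloud('wrist');s=manip.read_state();print(s['eef_pos'],s['wrist_force'])
for v in range(225,262,4):print(v,P[v,270].round(0),P[v,296].round(0),p[v,270])
```

```text
[442.98237183 327.69604974 107.46970965] [-19.28065357 -15.02846407  55.45140223]
225 [453. 338. 115.] [455. 320. 100.] [90 89 80]
229 [457. 339. 135.] [461. 324. 130.] [76 20 15]
233 [457. 339. 142.] [461. 324. 137.] [86 22 17]
237 [455. 338. 142.] [460. 323. 140.] [113  37  36]
241 [453. 337. 143.] [457. 323. 141.] [108  26  22]
245 [450. 336. 143.] [456. 322. 143.] [112  36  33]
249 [450. 336. 147.] [454. 321. 143.] [92 81 79]
253 [450. 336. 154.] [455. 322. 153.] [89 88 83]
257 [450. 336. 159.] [455. 322. 159.] [89 85 85]
261 [450. 335. 164.] [455. 323. 164.] [87 86 83]
```

The head is fully down, at z≈143 in the image. Contact fixes the offset: real tip z ≈ reported + 36. Now release and go over to the lane.

Request:
jog_arm:
  plan: [0,0,0.04,0,0,0,0,0,0.08,0,0,0,0,0,0.1,0,0,0]

```text
clock: 4.95
eef_pos: [442.7, 327.7, 205.3]
eef_rot: [-3.141, -0.005, 0.38]
wrist_force: [0.3, -0.1, -0.7]
finger_gap: 0.6
finger_force: 0.0
```

Run:
```python
from h import *
p,P=cloud('wrist');s=manip.read_state();print(s['eef_pos'],s['wrist_force'])
hsv=cv2.cvtColor(p,cv2.COLOR_RGB2HSV)
red=((hsv[...,0]<6)|(hsv[...,0]>174))&(hsv[...,1]>150)
q=P[red&(P[...,2]>100)];print(len(q),np.nanpercentile(q,[2,50,98],axis=0))
```

```text
[443.30215785 328.13509094 207.36028614] [0.44010688 0.21913463 2.35629411]
2106 [[423.38919822 301.28748503 152.5818062 ]
 [446.90854151 324.75277683 155.30378359]
 [486.61654493 346.58238912 157.0872903 ]]
```

Request:
jog_arm:
  plan: [0.093,-0.576,0,0,0,-28,0.093,-0.576,0,0,0,-28,0.093,-0.576,0,0,0,-28,0.093,-0.576,0,0,0,-28,0.093,-0.576,0,0,0,-28,0.093,-0.576,0,0,0,-28,0.093,-0.576,0,0,0,-28,0.093,-0.576,0,0,0,-28,0.093,-0.576,0,0,0,-28,0.093,-0.576,0,0,0,-28,0.093,-0.576,0,0,0,-28,0.093,-0.576,0,0,0,-28,0.093,-0.576,0,0,0,-28,0.093,-0.576,0,0,0,-28,0.093,-0.576,0,0,0,-28]
  claw: 0.064
  force: 15

```text
clock: 6.5
eef_pos: [534.9, -247.9, 201.4]
eef_rot: [-3.141, 0.0, -0.108]
wrist_force: [-0.9, -0.0, 0.1]
finger_gap: 63.7
finger_force: 0.0
```

```bash
cat >> h.py <<'E'
AX=np.array([np.cos(-.107),np.sin(-.107)]);AY=np.array([-AX[1],AX[0]])
def whites(P,p,ztop):
    """cap-top discs near height ztop: list of centre, n"""
    m=((np.abs(P[...,2]-ztop)<3.5)).astype(np.uint8)
    m=cv2.morphologyEx(m,cv2.MORPH_OPEN,np.ones((3,3),np.uint8))
    n,l=cv2.connectedComponents(m);o=[]
    for i in range(1,n):
        q=P[l==i]
        if len(q)<60: continue
        a=q[:,:2]; w=np.ptp(a,axis=0)
        if w.max()<60 and w.max()>15: o.append((((np.percentile(a,1,axis=0)+np.percentile(a,99,axis=0))/2).round(1),len(q),w.round(0)))
    return o
E
python3 - <<'E'
from h import *
s=manip.read_state();print(s['eef_pos'],s['eef_rot'],s['finger_gap'])
p,P=cloud('wrist');print(whites(P,p,63))
save(p,'w3.png')
# fingertip measurement
for u in (200,220,240,320,340,360):
  col=P[:,u]; print(u,[ (v,col[v].round(0).tolist()) for v in range(200,420,3) if 215<col[v][2]<260][:2])
E
```

```text
[ 534.91992408 -247.91490314  201.43893865] [-3.14142659e+00  9.74409248e-05 -1.08112694e-01] 63.72412698371564
[(array([ 623. , -258.7]), 952, array([35., 35.])), (array([ 579.1, -341.4]), 424, array([38., 37.])), (array([598.1, -35.3]), 886, array([35., 37.])), (array([ 539.2, -250.5]), 782, array([35., 35.])), (array([490.9, -43.2]), 723, array([36., 36.])), (array([491.6,  47.3]), 716, array([35., 37.])), (array([ 445.4, -339.4]), 62, array([18., 10.]))]
200 [(260, [549.0, -207.0, 256.0])]
220 [(248, [549.0, -215.0, 241.0]), (251, [549.0, -215.0, 244.0])]
240 []
320 []
340 [(248, [542.0, -284.0, 241.0]), (251, [541.0, -284.0, 243.0])]
360 [(254, [541.0, -293.0, 250.0]), (257, [541.0, -293.0, 253.0])]
```

View pics/w3.png

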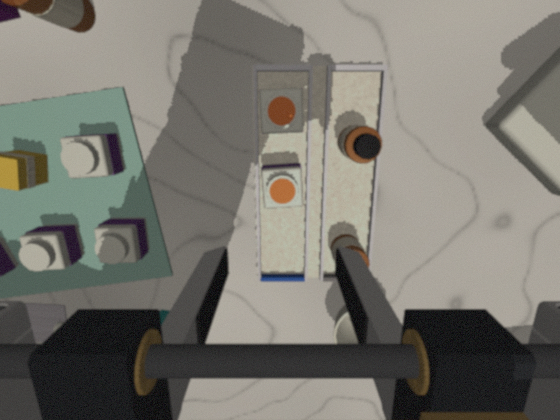

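The wrist view shows old_1 at (283,190) and old_2 at (281,108), blue stop at (283,278), with the fingers straddling the lane. Descending onto old_1.

Request:
jog_arm:
  plan: [0.002,-0.001,-0.05,0,0,0,0.002,-0.001,-0.1,0,0,0,0.002,-0.001,-0.14,0,0,0,0.002,-0.001,-0.17,0,0,0,0.002,-0.001,-0.19,0,0,0,0.002,-0.001,-0.205,0,0,0,0.002,-0.001,-0.212,0,0,0,0.002,-0.001,-0.216,0,0,0,0.002,-0.001,-0.216,0,0,0]

```text
clock: 7.45
eef_pos: [537.2, -249.8, -14.0]
eef_rot: [3.141, -0.001, -0.109]
wrist_force: [-0.0, -0.2, 0.1]
finger_gap: 63.9
finger_force: 0.0
```

Request:
jog_arm:
  plan: [0,0,0,0,0,0,0,0,0,0,0,0,0,0,0,0,0,0,0,0,0,0,0,0,0,0,0,0,0,0]
  claw: 0.035
  force: 15

```text
clock: 7.95
eef_pos: [537.2, -250.0, -13.8]
eef_rot: [3.141, -0.001, -0.109]
wrist_force: [-1.6, 1.4, 5.5]
finger_gap: 46.8
finger_force: 14.7
```

Run:
```python
from h import *
p,P=cloud('scene');save(p,'s2.png',(230,400,130,330),3)
s=manip.read_state();print(s['eef_pos'],s['finger_gap'],s['finger_force'],s['wrist_force'],s['moment'])
q,Q=cloud('wrist');print(whites(Q,q,63))
```

```text
[ 537.22621993 -249.94138131  -13.80448278] 46.60371017540532 14.718888401985168 [-1.50451951  0.78898525  5.91818759] [ 0.26730809  0.20699413 -0.0153088 ]
[(array([ 623.4, -258.4]), 6224, array([35., 35.])), (array([ 579.3, -340.3]), 2575, array([39., 36.])), (array([ 539.2, -251.3]), 3938, array([36., 35.]))]
```

View pics/s2.png

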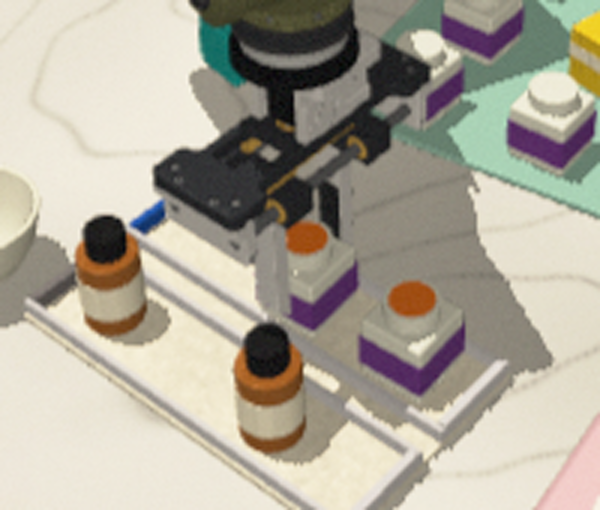

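Old_1 at (310,260) is held by its body, gap 46.6. There is a 6 N upward force, so I'll lift slightly to check.

Request:
jog_arm:
  plan: [0,0,0.003,0,0,0,0,0,0.003,0,0,0,0,0,0.003,0,0,0]

```text
clock: 8.35
eef_pos: [536.8, -249.7, -11.6]
eef_rot: [-3.141, 0.0, -0.109]
wrist_force: [0.0, -0.3, -1.8]
finger_gap: 46.3
finger_force: 14.7
```

```bash
cat >> h.py <<'E'
def force(n=8):
    F=[]
    for i in range(n):
        s=manip.read_state();F.append(np.r_[s['wrist_force'],s['moment']]);camera('top')
    return np.mean(F,0).round(2),np.std(F,0).round(2)
E
python3 - <<'E'
from h import *
print(force(6)); s=manip.read_state();print(s['eef_pos'],s['finger_gap'])
q,Q=cloud('wrist');print(whites(Q,q,63))
E
```

```text
(array([-0.1 , -0.36, -1.92,  0.03,  0.03,  0.01]), array([0.34, 0.14, 0.38, 0.02, 0.03, 0.02]))
[ 536.84759253 -249.75686143  -11.5779112 ] 46.338135028154404
[(array([ 623.4, -258.4]), 6047, array([35., 35.])), (array([ 579.3, -340.4]), 2476, array([39., 36.])), (array([ 539.1, -251.2]), 3947, array([36., 35.]))]
```

Request:
jog_arm:
  plan: [-0.03,0.003,0,0,0,0,-0.06,0.006,0,0,0,0,-0.085,0.009,0,0,0,0,-0.098,0.01,0,0,0,0,-0.101,0.0108,0,0,0,0,-0.103,0.011,0,0,0,0,-0.105,0.0113,0,0,0,0,-0.105,0.0113,0,0,0,0]

```text
clock: 9.5
eef_pos: [432.2, -238.5, -11.5]
eef_rot: [3.142, -0.0, -0.109]
wrist_force: [0.4, -0.1, -2.4]
finger_gap: 46.4
finger_force: 14.7
```

Now lower 1.5 mm and creep on until the stop pushes back.

Request:
jog_arm:
  plan: [0,0,-0.0015,0,0,0,-0.001,0.0001,-0.0015,0,0,0,-0.002,0.0002,-0.0015,0,0,0,-0.003,0.0003,-0.0015,0,0,0,-0.0035,0.0004,-0.0015,0,0,0]

```text
clock: 10.0
eef_pos: [429.1, -238.7, -12.5]
eef_rot: [3.14, -0.002, -0.109]
wrist_force: [4.4, -3.2, -1.5]
finger_gap: 45.8
finger_force: 15.0
```

Request:
jog_arm:
  plan: [-0.001,0,0,0,0,0,-0.0015,0,0,0,0,0,-0.0015,0,0,0,0,0]

```text
clock: 10.3
eef_pos: [428.3, -238.8, -12.2]
eef_rot: [3.14, -0.003, -0.109]
wrist_force: [8.8, -2.5, -1.0]
finger_gap: 45.9
finger_force: 15.0
```

Run:
```python
from h import *
s=manip.read_state();print(s['eef_pos'],s['finger_gap'])
q,Q=cloud('wrist');print(whites(Q,q,63));save(q,'w4.png',(150,420,180,380),2)
```

```text
[ 428.2798438  -238.82487778  -12.19758782] 45.94780662171869
[(array([ 440.4, -323.6]), 2244, array([39., 38.])), (array([ 430.3, -240.2]), 3963, array([36., 35.]))]
```

View pics/w4.png

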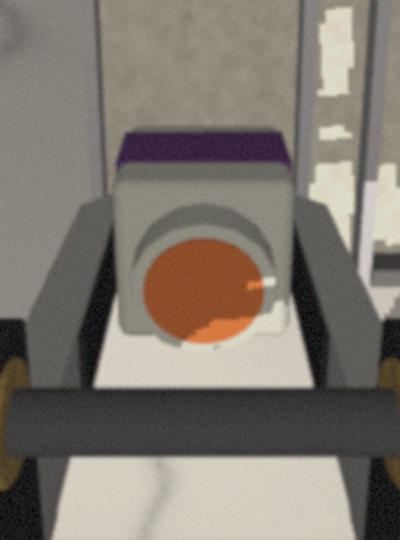

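Old_1 is at the stop, its disc at (203,290) and centred between the rails. Release it and move to old_2.

Request:
jog_arm:
  plan: [0.001,0,0,0,0,0,0.001,0,0,0,0,0,0.001,0,0.01,0,0,0,0.001,0,0.05,0,0,0,0.001,0,0.09,0,0,0,0.05,-0.005,0.1,0,0,0,0.1,-0.01,0.1,0,0,0,0.15,-0.016,0.1,0,0,0,0.194,-0.02,0.1,0,0,0,0.194,-0.02,0.06,0,0,0,0.194,-0.02,0.03,0,0,0,0.194,-0.02,0.01,0,0,0,0.194,-0.02,0.001,0,0,0,0.194,-0.02,0.001,0,0,0]
  claw: 0.062

```text
clock: 11.75
eef_pos: [620.4, -257.9, -12.4]
eef_rot: [-3.141, 0.002, -0.109]
wrist_force: [-0.6, -0.6, -0.5]
finger_gap: 61.8
finger_force: 0.0
```

Run:
```python
from h import *
q,Q=cloud('wrist');s=manip.read_state();print(s['eef_pos'],s['finger_gap'],s['wrist_force']);print(whites(Q,q,63))
```

```text
[ 621.0688643  -258.23877995  -11.07558535] 61.84608228577946 [-0.28943402  0.02777241  0.45788543]
[(array([ 623.8, -258.5]), 3877, array([36., 35.]))]
```

Request:
jog_arm:
  plan: [0,0,0,0,0,0,0,0,0,0,0,0,0,0,0,0,0,0,0,0,0,0,0,0,0,0,0.001,0,0,0,0,0,0.002,0,0,0,-0.03,0.003,0.002,0,0,0,-0.06,0.006,0.002,0,0,0,-0.09,0.009,0.002,0,0,0,-0.12,0.012,0.002,0,0,0,-0.136,0.0136,0.002,0,0,0,-0.14,0.014,0.002,0,0,0,-0.141,0.014,0.002,0,0,0,-0.142,0.0143,0.002,0,0,0]
  claw: 0.035
  force: 15

```text
clock: 13.2
eef_pos: [479.6, -244.0, -9.9]
eef_rot: [3.141, -0.001, -0.109]
wrist_force: [0.3, 0.2, -0.6]
finger_gap: 46.2
finger_force: 14.9
```

Request:
jog_arm:
  plan: [0,0,-0.001,0,0,0,-0.001,0,-0.001,0,0,0,-0.002,0,-0.001,0,0,0,-0.003,0,-0.001,0,0,0,-0.004,0,-0.001,0,0,0,-0.005,0,-0.001,0,0,0]

```text
clock: 13.8
eef_pos: [475.3, -244.5, -10.4]
eef_rot: [3.14, -0.004, -0.109]
wrist_force: [9.5, -2.4, 1.0]
finger_gap: 46.0
finger_force: 15.0
```

Run:
```python
from h import *
q,Q=cloud('wrist');s=manip.read_state();print(s['eef_pos'],s['finger_gap'],s['wrist_force']);print(whites(Q,q,63))
```

```text
[ 475.33143544 -244.45371388  -10.35679751] 46.10452526641938 [ 8.13959112 -1.81253419 -0.55469295]
[(array([ 576.5, -339. ]), 2755, array([34., 34.])), (array([ 477.9, -245.9]), 3818, array([36., 35.])), (array([ 449.4, -333. ]), 379, array([21., 22.])), (array([ 447.5, -242.1]), 236, array([ 5., 21.])), (array([ 420.6, -239.5]), 707, array([13., 31.]))]
```

Request:
jog_arm:
  plan: [0.001,0,0,0,0,0,0.001,0,0,0,0,0,0.001,0,0.01,0,0,0,0.001,0,0.05,0,0,0,0.001,0,0.1,0,0,0,0.001,0,0.15,0,0,0,0.001,0,0.2,0,0,0,0.001,0,0.2,0,0,0]
  claw: 0.062

```text
clock: 14.65
eef_pos: [476.8, -245.0, 196.5]
eef_rot: [3.137, -0.01, -0.109]
wrist_force: [0.2, -0.0, -0.1]
finger_gap: 62.6
finger_force: 0.0
```

```bash
cat >> h.py <<'E'
def boxes(P,lo=40,hi=75,xr=(430,680),yr=(-320,200)):
    z=P[...,2];m=((z>lo)&(z<hi)&(P[...,0]>xr[0])&(P[...,0]<xr[1])&(P[...,1]>yr[0])&(P[...,1]<yr[1])).astype(np.uint8)
    m=cv2.morphologyEx(m,cv2.MORPH_OPEN,np.ones((3,3),np.uint8))
    n,l=cv2.connectedComponents(m);o=[]
    for i in range(1,n):
        q=P[l==i]
        if len(q)<150: continue
        r=cv2.minAreaRect(q[:,:2].astype(np.float32));o.append((np.round(r[0],1).tolist(),np.round(r[1]).tolist(),round(r[2],1),round(float(np.nanpercentile(q[:,2],97)),0)))
    return o
E
python3 - <<'E'
from h import *
s=manip.read_state();print(s['eef_pos'])
p,P=cloud('top')
for b in boxes(P):print(b)
q,Q=cloud('wrist');print('wrist')
for b in boxes(Q):print(b)
print(whites(Q,q,63)); save(q,'w5.png')
E
```

```text
[ 476.78644879 -244.97007549  196.46561876]
([594.8, -32.8], [45.0, 45.0], 88.6, 65.0)
([588.8, 59.9], [36.0, 36.0], 74.4, 58.0)
([488.8, 49.4], [45.0, 45.0], 89.3, 65.0)
([488.2, -41.0], [45.0, 46.0], 83.9, 65.0)
([476.8, 148.3], [46.0, 46.0], 12.6, 65.0)
([445.4, -237.7], [42.0, 30.0], 88.0, 64.0)
wrist
([598.0, -35.5], [47.0, 46.0], 87.0, 65.0)
([586.9, 41.2], [6.0, 36.0], 79.3, 50.0)
([464.9, -244.3], [46.0, 72.0], 83.8, 64.0)
([490.8, -42.9], [47.0, 46.0], 84.1, 65.0)
([491.0, 46.9], [46.0, 46.0], 86.1, 65.0)
([445.2, -311.4], [12.0, 31.0], 71.3, 72.0)
[(array([ 578.5, -339.7]), 427, array([37., 32.])), (array([597.8, -35.3]), 1105, array([35., 37.])), (array([ 477.7, -246.3]), 817, array([35., 35.])), (array([490.8, -43.2]), 837, array([35., 35.])), (array([491.1,  47.1]), 832, array([36., 36.])), (array([ 441.1, -324.2]), 382, array([36., 37.])), (array([ 432. , -240.7]), 737, array([36., 34.]))]
```

View pics/w5.png

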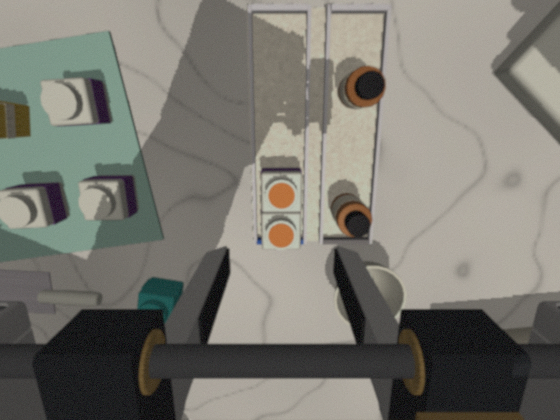

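The wrist view shows both old bottles together at the blue stop, discs at (281,194) and (281,235), cap spacing 46.0 mm. Now bottle C at (100,198). On the glass the undotted bottles are (70,100), (20,208) and (100,198). The teal look-alike at (160,297) is off the plate.

Request:
jog_arm:
  plan: [0.013,-0.0,0,0.32,0.54,0,0.013,0.05,0,0.32,0.54,0,0.013,0.1,0,0.32,0.54,0,0.013,0.15,-0.02,0.32,0.54,0,0.013,0.2,-0.05,0.32,0.54,0,0.013,0.203,-0.1,0.32,0.54,0,0.013,0.203,-0.12,0.32,0.54,0,0.013,0.203,-0.12,0.32,0.54,0]
  claw: 0.07

```text
clock: 15.55
eef_pos: [484.8, -39.8, 64.8]
eef_rot: [-3.137, 0.019, -0.108]
wrist_force: [0.2, -0.4, 0.6]
finger_gap: 70.2
finger_force: 0.0
```

Run:
```python
from h import *
s=manip.read_state();print(s['eef_pos'],s['eef_rot'],s['finger_gap'])
q,Q=cloud('wrist');print(whites(Q,q,64));
for b in boxes(Q):print(b)
print(force(4))
```

```text
[484.78421425 -39.79183336  64.80208597] [-3.13664538  0.018751   -0.10781387] 70.16981001698329
[(array([598.1, -34.7]), 2911, array([35., 36.])), (array([ 477. , -231.8]), 331, array([28.,  9.])), (array([491.2, -42.4]), 1887, array([35., 35.])), (array([491.6,  48. ]), 1856, array([36., 36.])), (array([479.5, 147. ]), 1743, array([36., 37.])), (array([ 431.9, -232.5]), 957, array([35., 22.]))]
([598.3, -34.5], [46.0, 46.0], 87.1, 65.0)
([591.7, 58.4], [37.0, 36.0], 74.3, 57.0)
([464.9, -235.4], [31.0, 74.0], 82.8, 64.0)
([491.1, -42.4], [46.0, 46.0], 84.0, 65.0)
([491.5, 48.0], [46.0, 46.0], 86.1, 65.0)
([479.1, 147.0], [47.0, 47.0], 12.1, 64.0)
(array([-0.14, -0.09,  0.21,  0.04, -0.01, -0.02]), array([0.66, 0.31, 0.45, 0.04, 0.02, 0.01]))
```

Run:
```python
from h import *
s=manip.read_state();print(s['eef_pos'],s['eef_rot'],s['finger_gap'])
```

```text
[488.65990494 -41.32226755  70.48609227] [-3.13715747  0.00782655 -0.10960444] 69.95620863683699
```

Request:
jog_arm:
  plan: [0.001,0,-0.03,-0.31,-0.42,0,0.001,0,-0.055,-0.31,-0.42,0,0.001,0,-0.072,-0.31,-0.42,0,0.001,0,-0.08,-0.31,-0.42,0,0.001,0,-0.08,-0.31,-0.42,0]

```text
clock: 16.3
eef_pos: [489.0, -41.0, -10.8]
eef_rot: [3.142, 0.002, -0.109]
wrist_force: [-0.7, -0.7, 0.2]
finger_gap: 70.4
finger_force: 0.0
```

Request:
jog_arm:
  plan: [0,0,0,0,0,0,0,0,0,0,0,0,0,0,0,0,0,0,0,0,0,0,0,0,0,0,0.004,0,0,0,0,0,0.015,0,0,0,0,0,0.03,0,0,0,0,0,0.03,0,0,0,0,0,0.03,0,0,0]
  claw: 0.035
  force: 20

```text
clock: 17.2
eef_pos: [489.0, -40.8, 19.3]
eef_rot: [3.142, 0.001, -0.109]
wrist_force: [0.8, -0.5, -0.8]
finger_gap: 45.6
finger_force: 20.0
```

Run:
```python
from h import *
camera('top');camera('top')
print(force(8))
s=manip.read_state();print(s['eef_pos'],s['eef_rot'],s['finger_gap'],s['finger_force'])
```

```text
(array([-0.01,  0.11, -0.3 ,  0.05,  0.02, -0.  ]), array([0.28, 0.48, 0.55, 0.03, 0.03, 0.03]))
[488.85696908 -40.80690144  18.94193665] [ 3.14154245e+00  2.27640127e-03 -1.08883751e-01] 45.60814787390442 19.986190795898438
```

Bottle C reads -0.3 N, against about -1.9 N for a full one: empty. Take it to the bin.

Request:
jog_arm:
  plan: [0,0,0.045,0,0,0,0.012,0.03,0.08,0,0,0,0.025,0.07,0.08,0,0,0,0.037,0.115,0.08,0,0,0,0.05,0.16,0.08,0,0,0,0.063,0.205,0.08,0,0,0,0.075,0.25,0.08,0,0,0,0.087,0.295,0.08,0,0,0,0.093,0.331,0.08,0,0,0,0.093,0.331,0.06,0,0,0,0.093,0.331,0.02,0,0,0,0.093,0.331,-0.01,0,0,0,0.093,0.331,-0.024,0,0,0,0.093,0.331,-0.028,0,0,0,0.093,0.331,-0.028,0,0,0]

```text
clock: 19.2
eef_pos: [582.3, 290.3, -8.2]
eef_rot: [-3.141, 0.001, -0.109]
wrist_force: [-0.4, -0.3, 1.0]
finger_gap: 45.8
finger_force: 20.0
```

Request:
jog_arm:
  plan: [0,0,0,0,0,0,0,0,0,0,0,0,0,0,0.02,0,0,0,0,0,0.06,0,0,0,0,0,0.1,0,0,0,-0.02,-0.03,0.1,0,0,5,-0.045,-0.065,0.1,0,0,10,-0.075,-0.105,0.1,0,0,15,-0.104,-0.143,0.1,0,0,18.8,-0.104,-0.143,0.08,0,0,18.8,-0.104,-0.143,0.08,0,0,18.8,-0.104,-0.143,0.08,0,0,18.8]
  claw: 0.062

```text
clock: 20.4
eef_pos: [478.5, 147.6, 72.0]
eef_rot: [3.142, 0.001, 0.219]
wrist_force: [-0.0, 0.2, -0.4]
finger_gap: 61.8
finger_force: 0.0
```

Run:
```python
from h import *
print(force(4))
p,P=cloud('top')
for b in boxes(P,25,75,(430,700),(-320,390)):print(b)
q,Q=cloud('wrist');print('w')
for b in boxes(Q,40):print(b)
s=manip.read_state();print(s['eef_pos'],s['eef_rot'],s['finger_gap'],s['finger_force'])
```

```text
(array([ 0.47,  0.4 , -0.04,  0.02,  0.03, -0.01]), array([0.42, 0.46, 0.3 , 0.01, 0.03, 0.02]))
([630.3, 308.9], [133.0, 154.0], 2.7, 51.0)
([590.8, 366.1], [115.0, 50.0], 2.7, 51.0)
([594.4, -32.9], [45.0, 46.0], 88.6, 65.0)
([588.8, 59.8], [37.0, 37.0], 75.2, 58.0)
([581.4, 289.4], [48.0, 47.0], 83.9, 63.0)
([488.1, 48.9], [46.0, 46.0], 88.6, 65.0)
([463.5, -243.3], [47.0, 70.0], 83.4, 65.0)
w
([591.5, 59.0], [37.0, 37.0], 74.1, 57.0)
([591.3, -17.1], [55.0, 26.0], 31.3, 59.0)
([479.7, 147.8], [46.0, 46.0], 12.3, 65.0)
([491.1, 49.0], [46.0, 46.0], 86.1, 65.0)
[478.18347987 147.55590447  71.27523328] [3.14153796e+00 1.76605115e-03 2.19642691e-01] 62.050440454055256 0.0
```

Request:
jog_arm:
  plan: [0,0,-0.03,0,0,0,0,0,-0.06,0,0,0,0,0,-0.075,0,0,0,0,0,-0.081,0,0,0,0,0,-0.081,0,0,0]

```text
clock: 21.2
eef_pos: [477.8, 147.2, -10.2]
eef_rot: [3.141, 0.003, 0.219]
wrist_force: [-0.4, 0.5, -0.9]
finger_gap: 62.1
finger_force: 0.0
```

Request:
jog_arm:
  plan: [0,0,0,0,0,0,0,0,0,0,0,0,0,0,0,0,0,0,0,0,0,0,0,0,0,0,0.004,0,0,0,0,0,0.015,0,0,0,0,0,0.03,0,0,0,0,0,0.03,0,0,0,0,0,0.03,0,0,0]
  claw: 0.035
  force: 20

```text
clock: 22.1
eef_pos: [478.0, 147.2, 20.3]
eef_rot: [3.142, 0.001, 0.219]
wrist_force: [-0.4, -0.0, -0.8]
finger_gap: 45.8
finger_force: 20.0
```

Run:
```python
from h import *
camera('top')
print(force(6))
s=manip.read_state();print(s['eef_pos'],s['eef_rot'],s['finger_gap'],s['finger_force'])
```

```text
(array([ 0.03,  0.03, -0.14,  0.03,  0.04, -0.01]), array([0.35, 0.7 , 0.28, 0.03, 0.02, 0.02]))
[477.71950358 147.153619    19.71400649] [3.14155715e+00 2.70962311e-03 2.19178438e-01] 45.583329200439486 20.000011324882507
```

D is also empty (-0.14 N). To the bin's other side.

Request:
jog_arm:
  plan: [0,0,0.045,0,0,0,0.01,0.01,0.08,0,0,-3,0.04,0.035,0.08,0,0,-8,0.075,0.06,0.08,0,0,-13,0.11,0.09,0.08,0,0,-18,0.145,0.115,0.08,0,0,-18.8,0.177,0.143,0.08,0,0,-18.8,0.177,0.143,0.06,0,0,-18.8,0.177,0.143,0.02,0,0,-18.8,0.177,0.143,-0.01,0,0,-18.8,0.177,0.143,-0.024,0,0,-18.8,0.177,0.143,-0.028,0,0,-18.8,0.177,0.143,-0.028,0,0,-18.8]

```text
clock: 23.75
eef_pos: [655.3, 290.3, -7.1]
eef_rot: [-3.141, 0.001, -0.109]
wrist_force: [-0.1, 1.1, -0.0]
finger_gap: 45.9
finger_force: 20.0
```

Request:
jog_arm:
  plan: [0,0,0,0,0,0,0,0,0,0,0,0,0,0,0.02,0,0,0,0,0,0.06,0,0,0,0,0,0.1,0,0,0,-0.02,-0.03,0.1,0,0,0,-0.045,-0.065,0.1,0,0,1,-0.075,-0.105,0.1,0,0,3,-0.1,-0.145,0.1,0,0,3,-0.13,-0.185,0.1,0,0,3,-0.15,-0.22,0.1,0,0,3,-0.166,-0.241,0.09,0,0,3,-0.166,-0.241,0.08,0,0,3,-0.166,-0.241,0.08,0,0,3]
  claw: 0.062

```text
clock: 25.15
eef_pos: [488.9, 49.1, 72.0]
eef_rot: [-3.141, 0.002, -0.057]
wrist_force: [0.0, 0.3, -0.5]
finger_gap: 61.8
finger_force: 0.0
```

Run:
```python
from h import *
p,P=cloud('top')
for b in boxes(P,25,75,(430,700),(-320,390)):print(b)
q,Q=cloud('wrist');print('w')
for b in boxes(Q,40):print(b)
print(force(4))
s=manip.read_state();print(s['eef_pos'],s['eef_rot'],s['finger_gap'],s['finger_force'])
```

```text
([616.6, 308.8], [161.0, 155.0], 2.9, 51.0)
([653.6, 289.7], [48.0, 47.0], 85.8, 64.0)
([595.9, 318.8], [121.0, 144.0], 2.5, 51.0)
([594.7, -32.9], [45.0, 46.0], 88.7, 65.0)
([590.5, 59.2], [36.0, 34.0], 73.4, 58.0)
([581.4, 290.1], [49.0, 47.0], 84.7, 64.0)
([463.5, -243.1], [47.0, 70.0], 83.0, 65.0)
w
([598.3, -34.1], [46.0, 46.0], 87.0, 65.0)
([591.6, 58.7], [36.0, 36.0], 73.9, 57.0)
([491.7, 48.5], [46.0, 46.0], 86.3, 65.0)
(array([ 0.09, -0.03, -0.26,  0.01,  0.02, -0.01]), array([0.46, 0.63, 0.49, 0.04, 0.04, 0.01]))
[489.32125267  49.76664402  72.30932972] [ 3.14155718e+00  1.64981002e-03 -5.55993104e-02] 61.658515005393696 0.0
```

Request:
jog_arm:
  plan: [0,-0.0005,-0.03,0,0,0,0,-0.0005,-0.06,0,0,0,0,-0.0005,-0.075,0,0,0,0,-0.0005,-0.082,0,0,0,0,-0.0005,-0.082,0,0,0]

```text
clock: 25.95
eef_pos: [488.7, 48.9, -10.3]
eef_rot: [3.141, 0.003, -0.056]
wrist_force: [-0.0, 0.5, 0.1]
finger_gap: 62.0
finger_force: 0.0
```

Request:
jog_arm:
  plan: [0,0,0,0,0,0,0,0,0,0,0,0,0,0,0,0,0,0,0,0,0,0,0,0,0,0,0.004,0,0,0,0,0,0.015,0,0,0,0,0,0.03,0,0,0,0,0,0.03,0,0,0,0,0,0.03,0,0,0]
  claw: 0.035
  force: 20

```text
clock: 26.85
eef_pos: [489.0, 48.7, 20.3]
eef_rot: [3.142, 0.001, -0.057]
wrist_force: [0.1, -0.6, -1.9]
finger_gap: 46.0
finger_force: 20.0
```

Run:
```python
from h import *
camera('top')
print(force(6))
s=manip.read_state();print(s['eef_pos'],s['eef_rot'],s['finger_gap'],s['finger_force'])
```

```text
(array([-0.06,  0.04, -2.24,  0.05,  0.03, -0.  ]), array([0.33, 0.2 , 0.43, 0.03, 0.02, 0.03]))
[488.7054463   48.6836121   19.71311632] [ 3.14147404e+00  2.73737683e-03 -5.65041764e-02] 45.66656770567532 19.999684989452362
```

B is full (-2.2 N). Into the lane behind old_2.

Request:
jog_arm:
  plan: [0,0,0.045,0,0,0,0.003,-0.02,0.08,0,0,0,0.008,-0.06,0.08,0,0,-1,0.015,-0.1,0.08,0,0,-3,0.02,-0.145,0.08,0,0,-3,0.025,-0.19,0.08,0,0,-3,0.033,-0.235,0.08,0,0,-3,0.04,-0.28,0.08,0,0,-3,0.0405,-0.298,0.08,0,0,-3,0.0405,-0.298,0.06,0,0,-3,0.0405,-0.298,0.06,0,0,-3]

```text
clock: 28.3
eef_pos: [528.0, -248.8, 77.5]
eef_rot: [-3.14, 0.006, -0.11]
wrist_force: [0.4, 0.3, -2.6]
finger_gap: 45.7
finger_force: 20.0
```

Run:
```python
from h import *
q,Q=cloud('wrist');s=manip.read_state();print(s['eef_pos'],s['eef_rot'],s['finger_gap'],s['wrist_force'])
print(whites(Q,q,63),whites(Q,q,151))
```

```text
[ 528.62398729 -248.58266831   78.96961392] [-3.14041779  0.00475416 -0.10887358] 45.92313337436367 [ 0.7831999  -0.10806064 -1.7620153 ]
[(array([ 578.9, -340.4]), 980, array([39., 36.])), (array([ 455.6, -327.7]), 170, array([ 8., 24.])), (array([ 439.2, -240.9]), 788, array([22., 35.]))] [(array([ 530.7, -250.5]), 3725, array([36., 35.]))]
```

Request:
jog_arm:
  plan: [0,0,-0.04,0,0,0,0,0,-0.07,0,0,0,0,0,-0.084,0,0,0,0,0,-0.089,0,0,0,0,0,-0.09,0,0,0,-0.002,0.0002,-0.09,0,0,0,-0.004,0.0004,-0.09,0,0,0,-0.006,0.0006,-0.09,0,0,0,-0.007,0.0007,-0.09,0,0,0,-0.008,0.0008,-0.09,0,0,0]

```text
clock: 29.35
eef_pos: [521.5, -248.7, -9.6]
eef_rot: [3.141, 0.001, -0.109]
wrist_force: [2.1, -0.6, -1.2]
finger_gap: 45.5
finger_force: 20.0
```

Request:
jog_arm:
  plan: [-0.001,0,-0.001,0,0,0,-0.002,0,-0.001,0,0,0,-0.003,0,-0.001,0,0,0,-0.003,0,-0.001,0,0,0]

```text
clock: 29.75
eef_pos: [521.5, -249.1, -9.3]
eef_rot: [3.14, -0.005, -0.109]
wrist_force: [15.6, 0.1, 0.3]
finger_gap: 45.8
finger_force: 20.0
```

Request:
jog_arm:
  plan: [0.001,0,0,0,0,0,0.001,0,0,0,0,0,0.001,0,0.01,0,0,0,0.001,0,0.05,0,0,0,0.001,0,0.1,0,0,0,0.02,0.045,0.1,0,0,0,0.035,0.09,0.1,0,0,2,0.05,0.135,0.1,0,0,4,0.065,0.18,0.1,0,0,4,0.0765,0.215,0.09,0,0,4,0.0765,0.215,0.085,0,0,4,0.0765,0.215,0.085,0,0,4,0.0765,0.215,0.085,0,0,4]
  claw: 0.062

```text
clock: 31.05
eef_pos: [594.7, -34.5, 74.5]
eef_rot: [3.141, 0.002, -0.04]
wrist_force: [0.6, -0.6, -0.6]
finger_gap: 61.7
finger_force: 0.0
```

Run:
```python
from h import *
p,P=cloud('top')
for b in boxes(P,35,75,(380,700),(-320,200)):print(b)
q,Q=cloud('wrist');print('w',whites(Q,q,64))
for b in boxes(Q,40):print(b)
print(force(4))
s=manip.read_state();print(s['eef_pos'],s['eef_rot'],s['finger_gap'],s['finger_force'])
```

```text
([474.9, -244.5], [48.0, 138.0], 83.9, 65.0)
([436.4, -310.8], [38.0, 17.0], 1.0, 71.0)
w [(array([598.8, -34.7]), 1743, array([35., 35.])), (array([ 528.6, -242.3]), 350, array([27., 20.]))]
([598.6, -34.7], [46.0, 46.0], 86.9, 65.0)
([591.9, 58.4], [37.0, 37.0], 73.9, 57.0)
([520.6, -237.1], [35.0, 69.0], 66.3, 63.0)
(array([-0.02, -0.21,  0.28,  0.03, -0.01,  0.01]), array([0.35, 0.38, 0.18, 0.02, 0.01, 0.01]))
[594.89815675 -34.15200388  74.35511786] [ 3.14150243e+00  1.73322431e-03 -4.00088011e-02] 61.79871697279191 0.0
```

Request:
jog_arm:
  plan: [0.0015,0,-0.03,0,0,0,0.0015,0,-0.06,0,0,0,0.0015,0,-0.077,0,0,0,0.0015,0,-0.084,0,0,0,0.0015,0,-0.084,0,0,0]

```text
clock: 31.85
eef_pos: [596.1, -33.7, -10.4]
eef_rot: [-3.142, 0.003, -0.039]
wrist_force: [0.4, 0.8, 0.3]
finger_gap: 61.9
finger_force: 0.0
```

Request:
jog_arm:
  plan: [0,0,0,0,0,0,0,0,0,0,0,0,0,0,0,0,0,0,0,0,0,0,0,0,0,0,0.004,0,0,0,0,0,0.015,0,0,0,0,0,0.03,0,0,0,0,0,0.03,0,0,0,0,0,0.03,0,0,0]
  claw: 0.035
  force: 20

```text
clock: 32.75
eef_pos: [596.7, -33.5, 20.7]
eef_rot: [3.141, 0.001, -0.039]
wrist_force: [0.3, 0.2, -2.7]
finger_gap: 45.8
finger_force: 20.0
```

Run:
```python
from h import *
camera('top')
print(force(6))
s=manip.read_state();print(s['eef_pos'],s['eef_rot'],s['finger_gap'],s['finger_force'])
```

```text
(array([ 0.05,  0.05, -1.67,  0.03,  0.01, -0.01]), array([0.47, 0.4 , 0.39, 0.03, 0.03, 0.03]))
[596.22503848 -33.48687221  19.69703551] [ 3.14157086e+00  2.68048658e-03 -3.90976163e-02] 45.679799112512384 19.974190592765808
```

A is full too (-1.7 N). Into the lane.

Request:
jog_arm:
  plan: [0,0,0.045,0,0,0,-0.003,-0.02,0.08,0,0,0,-0.006,-0.06,0.08,0,0,-2,-0.01,-0.1,0.08,0,0,-4,-0.013,-0.14,0.08,0,0,-4,-0.016,-0.18,0.08,0,0,-4,-0.0206,-0.215,0.08,0,0,-4,-0.0206,-0.221,0.07,0,0,-4,-0.0206,-0.221,0.06,0,0,-4,-0.0206,-0.221,0.06,0,0,-4]

```text
clock: 34.1
eef_pos: [575.1, -253.1, 77.9]
eef_rot: [-3.14, 0.005, -0.108]
wrist_force: [0.1, 0.0, -1.7]
finger_gap: 45.7
finger_force: 20.0
```

Run:
```python
from h import *
q,Q=cloud('wrist');s=manip.read_state();print(s['eef_pos'],s['eef_rot'],s['finger_gap'],s['wrist_force'])
print(whites(Q,q,63),whites(Q,q,151))
```

```text
[ 575.56139688 -253.01999555   78.94952234] [-3.14070091  0.00403946 -0.10776854] 46.08917181576073 [-0.52765684  0.90610522 -0.24784753]
[(array([ 579.7, -341.9]), 865, array([38., 38.])), (array([ 485.7, -246.6]), 744, array([21., 35.])), (array([ 428.3, -240.8]), 805, array([29., 35.]))] [(array([ 577.3, -254.7]), 3715, array([36., 35.]))]
```

Request:
jog_arm:
  plan: [0,-0.001,-0.04,0,0,0,0,-0.001,-0.07,0,0,0,0,-0.001,-0.084,0,0,0,0,-0.001,-0.089,0,0,0,0,-0.001,-0.09,0,0,0,-0.002,-0.0008,-0.09,0,0,0,-0.004,-0.0006,-0.09,0,0,0,-0.006,-0.0004,-0.09,0,0,0,-0.007,-0.0003,-0.09,0,0,0,-0.008,-0.0002,-0.091,0,0,0]

```text
clock: 35.15
eef_pos: [568.4, -254.9, -9.9]
eef_rot: [3.141, 0.0, -0.109]
wrist_force: [0.7, 1.9, 11.8]
finger_gap: 45.8
finger_force: 20.0
```

Request:
jog_arm:
  plan: [0,0,0.001,0,0,0,-0.001,0,0.001,0,0,0,-0.002,0,0.001,0,0,0,-0.003,0,0.001,0,0,0,-0.003,0,0.001,0,0,0]

```text
clock: 35.65
eef_pos: [567.6, -255.1, -8.6]
eef_rot: [3.14, -0.005, -0.109]
wrist_force: [15.8, -0.9, -1.7]
finger_gap: 45.9
finger_force: 20.0
```

Run:
```python
from h import *
q,Q=cloud('wrist');s=manip.read_state();print(s['eef_pos'],s['eef_rot'],s['finger_gap'],s['wrist_force'])
print(whites(Q,q,63))
```

```text
[ 567.61892576 -255.12413851   -8.65089208] [ 3.14025668 -0.0047174  -0.10873981] 45.97475811260108 [15.58135475  0.59122061 -0.93222177]
[(array([ 579.8, -341.6]), 2165, array([39., 39.])), (array([ 569.3, -256.5]), 3812, array([36., 35.])), (array([ 538.6, -252.3]), 270, array([ 6., 22.])), (array([ 511.5, -249.7]), 667, array([13., 30.])), (array([ 490.6, -247.5]), 610, array([12., 30.]))]
```

Tight in the row. Release, rise clear, retreat and check everything.

Request:
jog_arm:
  plan: [0.001,0,-0.001,0,0,0,0.001,0,-0.001,0,0,0,0.001,0,0,0,0,0,0.001,0,0.01,0,0,0,0.001,0,0.05,0,0,0,0.001,0,0.1,0,0,0,0.001,0,0.15,0,0,0,-0.05,0.03,0.2,0,0,0,-0.09,0.06,0.2,0,0,0,-0.13,0.09,0.2,0,0,0,-0.17,0.12,0.2,0,0,0,-0.2,0.14,0.2,0,0,0,-0.2,0.14,0.2,0,0,0,-0.2,0.14,0.2,0,0,0]
  claw: 0.062

```text
clock: 37.1
eef_pos: [364.6, -114.4, 191.3]
eef_rot: [3.141, -0.0, -0.108]
wrist_force: [-0.4, -0.5, 0.8]
finger_gap: 62.2
finger_force: 0.0
```

Run:
```python
from h import *
p,P=cloud('top')
for b in boxes(P,35,75,(300,700),(-400,390)):print(b)
q,Q=cloud('wrist');print(whites(Q,q,63))
save(p,'t9.png',None,1.4)
```

```text
([616.7, 308.2], [161.0, 154.0], 2.7, 51.0)
([653.9, 289.7], [47.0, 47.0], 84.5, 63.0)
([578.2, 386.9], [94.0, 20.0], 12.1, 51.0)
([589.0, 59.5], [36.0, 37.0], 73.6, 58.0)
([581.5, 289.6], [47.0, 46.0], 84.4, 64.0)
([572.1, -334.5], [40.0, 26.0], 30.0, 71.0)
([500.3, -244.2], [54.0, 189.0], 84.4, 64.0)
([436.0, 307.4], [23.0, 64.0], 88.2, 74.0)
([437.1, -314.7], [24.0, 38.0], 82.6, 69.0)
([340.2, -366.6], [76.0, 30.0], 13.2, 56.0)
[(array([ 524.4, -245.4]), 1162, array([31., 35.])), (array([ 477.2, -246.1]), 1138, array([35., 35.])), (array([ 439.3, -320.1]), 534, array([38., 31.])), (array([ 431.9, -240.2]), 1010, array([35., 36.])), (array([ 65.6, -46.4]), 68, array([13., 18.]))]
```

View pics/t9.png

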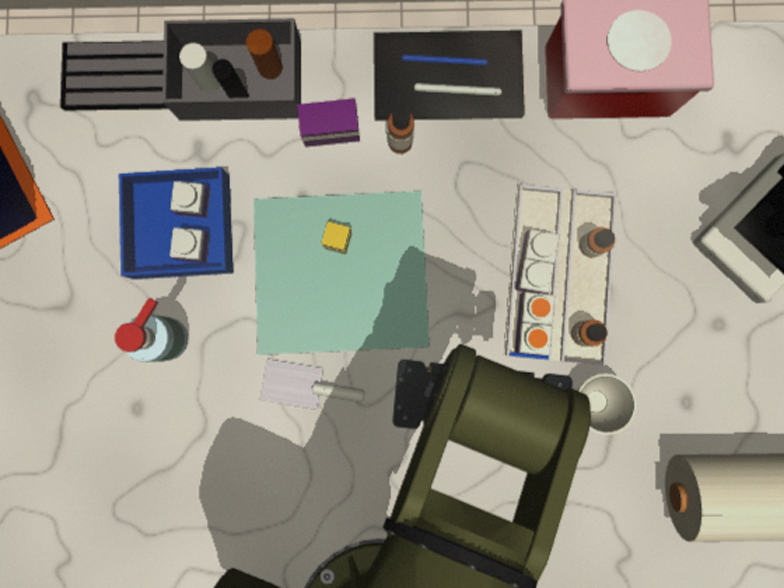

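Top view: two empties are in the bin at (187,197) and (187,244), four bottles stand in the lane, and the carton is untouched at (336,236). The row looks slightly staggered at the third bottle (540,273), so I'll look closer.

Run:
```python
from h import *
p,P=cloud('top');q,Q=cloud('scene')
a=cv2.resize(p[120:265,350:440],None,fx=4,fy=4,interpolation=cv2.INTER_CUBIC);b=cv2.resize(q[270:400,120:310],None,fx=2.2,fy=2.2,interpolation=cv2.INTER_CUBIC)
h=np.zeros((580,790,3),np.uint8);h[:a.shape[0],:360]=a;h[:b.shape[0],365:365+b.shape[1]]=b;save(h,'chk.png')
for PP,n in((P,'top'),(Q,'scene')):
  for lo,hi in((60,70),):
    m=((PP[...,2]>lo-1)&(PP[...,2]<hi)&(PP[...,0]>410)&(PP[...,0]<690)&(PP[...,1]>-285)&(PP[...,1]<-215)).astype(np.uint8)
    k,l=cv2.connectedComponents(m)
    for i in range(1,k):
        r=PP[l==i]
        if len(r)>40:
            c=(r.max(0)+r.min(0))/2;print(n,len(r),c.round(1),'s,t',(c[:2]@AX).round(1),(c[:2]@AY).round(1))
```

```text
top 215 [ 569.1 -253.4   62.2] s,t 592.9 -191.2
top 215 [ 524.5 -243.9   62.6] s,t 547.5 -186.5
top 222 [ 474.4 -245.1   62.5] s,t 497.8 -193.0
top 223 [ 428.9 -239.3   62.9] s,t 452.0 -192.1
scene 191 [ 430.4 -240.5   63.5] s,t 453.6 -193.2
scene 205 [ 476.6 -246.2   63.6] s,t 500.2 -193.9
scene 223 [ 525.7 -246.8   62.8] s,t 549.0 -189.3
scene 237 [ 571.4 -256.5   62.9] s,t 595.5 -194.0
```

View pics/chk.png

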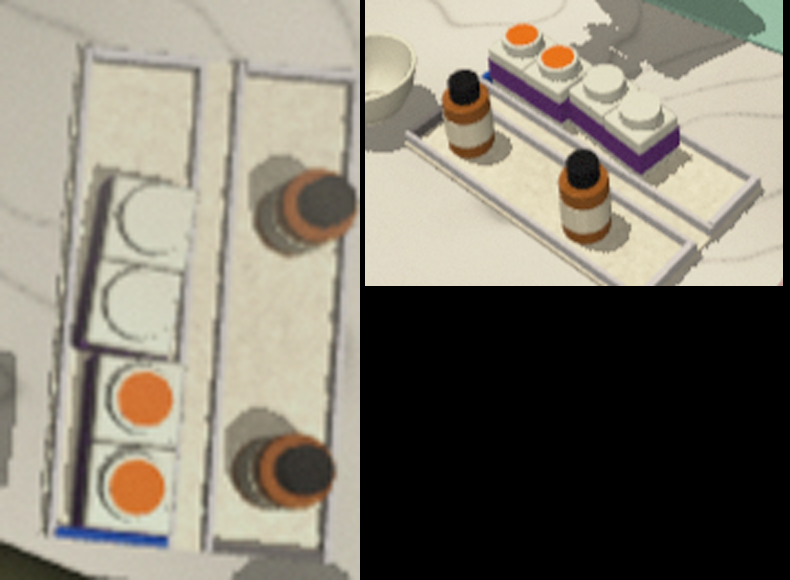

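The crop shows B at (140,305) standing about 5 mm left of centre and A at (150,220) slightly turned. Both are upright in the lane. There is plenty of time, so I'll square them up.

Request:
jog_arm:
  plan: [0.04,-0.03,0,0,0,0,0.08,-0.065,0,0,0,0,0.12,-0.1,0,0,0,0,0.156,-0.131,-0.03,0,0,0,0.156,-0.131,-0.08,0,0,0,0.156,-0.131,-0.12,0,0,0,0.156,-0.131,-0.12,0,0,0,0.156,-0.131,-0.12,0,0,0]
  claw: 0.066

```text
clock: 38.1
eef_pos: [521.1, -246.0, 70.5]
eef_rot: [-3.141, 0.003, -0.109]
wrist_force: [-0.2, -0.4, 0.1]
finger_gap: 66.1
finger_force: 0.0
```

Run:
```python
from h import *
q,Q=cloud('wrist');q,Q=cloud('wrist');s=manip.read_state();print(s['eef_pos'],s['eef_rot'],s['finger_gap'])
print(whites(Q,q,63))
```

```text
[ 522.08501338 -246.4411561    72.76443086] [ 3.14012636e+00 -1.29268424e-03 -1.08926660e-01] 65.56134328040831
[(array([ 579. , -339.9]), 1020, array([38., 36.])), (array([ 572.5, -255.6]), 2065, array([35., 35.])), (array([ 527.8, -245.9]), 1773, array([36., 36.])), (array([ 478.2, -246.4]), 1502, array([36., 35.])), (array([ 451.3, -333.6]), 184, array([16., 14.])), (array([ 438.7, -240.9]), 912, array([24., 35.]))]
```

Request:
jog_arm:
  plan: [0.002,0.001,-0.03,0,0,0,0.002,0.001,-0.055,0,0,0,0.002,0.001,-0.075,0,0,0,0.002,0.001,-0.082,0,0,0,0.002,0.001,-0.082,0,0,0]

```text
clock: 38.7
eef_pos: [523.4, -245.0, -10.8]
eef_rot: [3.141, 0.001, -0.109]
wrist_force: [-0.4, 0.1, 0.6]
finger_gap: 65.9
finger_force: 0.0
```

Request:
jog_arm:
  plan: [0,0,0,0,0,0,0,0,0,0,0,0,0,0,0,0,0,0,0,0,0,0,0,0,0,0,0.0005,0,0,0,0,-0.0015,0.0005,0,0,0,-0.0003,-0.003,0.0005,0,0,0,-0.0004,-0.004,0.0005,0,0,0,-0.0004,-0.004,0.0005,0,0,0]
  claw: 0.035
  force: 15

```text
clock: 39.6
eef_pos: [522.8, -248.6, -10.8]
eef_rot: [-3.141, 0.001, -0.109]
wrist_force: [-0.9, 3.9, 6.9]
finger_gap: 47.0
finger_force: 14.6
```

Run:
```python
from h import *
q,Q=cloud('wrist');s=manip.read_state();print(s['eef_pos'],s['eef_rot'],s['finger_gap'],s['wrist_force'])
print([ (o[0],(o[0]@AX).round(1),(o[0]@AY).round(1)) for o in whites(Q,q,63)])
```

```text
[ 522.81990012 -248.57381612  -10.77715745] [-3.14147623e+00  1.25258780e-03 -1.08797046e-01] 46.69991907149804 [-0.19431637  3.20901296  6.91148315]
[(array([ 579.1, -339.7]), np.float64(612.1), np.float64(-275.9)), (array([ 572.9, -255.6]), np.float64(596.9), np.float64(-193.0)), (array([ 527.4, -250.6]), np.float64(551.1), np.float64(-192.8)), (array([ 467.1, -245.7]), np.float64(490.7), np.float64(-194.4)), (array([ 446.7, -241.8]), np.float64(470.0), np.float64(-192.7))]
```

Request:
jog_arm:
  plan: [0,0,0.001,0,0,0,-0.001,0.0001,0.001,0,0,0,-0.002,0.0002,0.001,0,0,0,-0.003,0.0003,0.001,0,0,0,-0.004,0.0004,0.001,0,0,0]

```text
clock: 40.15
eef_pos: [518.9, -248.5, -10.3]
eef_rot: [3.141, 0.001, -0.109]
wrist_force: [6.1, -0.0, -2.6]
finger_gap: 46.2
finger_force: 14.7
```

Contact. Release B and go to A.

Request:
jog_arm:
  plan: [0,0,-0.0005,0,0,0,0,0,-0.0005,0,0,0,0,0,0,0,0,0,0,0,0.02,0,0,0,0,0,0.06,0,0,0,0.02,-0.002,0.08,0,0,0,0.05,-0.006,0.08,0,0,0,0.05,-0.006,0.04,0,0,0,0.05,-0.006,0.01,0,0,0,0.05,-0.006,0,0,0,0,0.05,-0.006,0,0,0,0]
  claw: 0.064

```text
clock: 41.25
eef_pos: [567.7, -254.0, -11.4]
eef_rot: [-3.141, 0.004, -0.109]
wrist_force: [0.0, -0.5, -0.1]
finger_gap: 64.0
finger_force: 0.0
```

Request:
jog_arm:
  plan: [0,0,0,0,0,0,0,0,0,0,0,0,0,0,0,0,0,0,0,0,0,0,0,0,0,0,0.0015,0,0,0,-0.002,0.0002,0.0015,0,0,0,-0.004,0.0004,0.0015,0,0,0,-0.005,0.0005,0.0015,0,0,0]
  claw: 0.035
  force: 15

```text
clock: 42.05
eef_pos: [564.9, -253.9, -8.2]
eef_rot: [3.141, -0.002, -0.109]
wrist_force: [13.2, 0.7, -1.2]
finger_gap: 46.4
finger_force: 15.0
```

Run:
```python
from h import *
q,Q=cloud('wrist');s=manip.read_state();print(s['eef_pos'],s['eef_rot'],s['finger_gap'],s['wrist_force'])
print([ (o[0],(o[0]@AX).round(1),(o[0]@AY).round(1)) for o in whites(Q,q,63)])
```

```text
[ 564.93566922 -253.90110166   -8.22378875] [ 3.14108310e+00 -2.20083951e-03 -1.09073474e-01] 45.71941151106363 [ 9.89830452  0.08384051 -2.93036198]
[(array([ 579.7, -341.5]), np.float64(612.9), np.float64(-277.6)), (array([ 570. , -255.8]), np.float64(594.1), np.float64(-193.5)), (array([ 537.6, -252.3]), np.float64(561.5), np.float64(-193.4)), (array([ 509.9, -249.8]), np.float64(533.7), np.float64(-193.9)), (array([ 489.2, -248.8]), np.float64(513.0), np.float64(-195.1))]
```

Request:
jog_arm:
  plan: [0.001,0,-0.0005,0,0,0,0.0015,0,-0.0015,0,0,0,0.0015,0,-0.0022,0,0,0,0.0015,0,-0.0025,0,0,0]

```text
clock: 42.5
eef_pos: [565.6, -254.0, -9.2]
eef_rot: [3.141, 0.0, -0.109]
wrist_force: [-5.7, 4.7, 19.9]
finger_gap: 46.3
finger_force: 15.0
```

Request:
jog_arm:
  plan: [0,0,0,0,0,0,0,0,0,0,0,0,0,0,0,0,0,0,0,0,0.02,0,0,0,0,0,0.06,0,0,0,0,0,0.1,0,0,0,0,0,0.15,0,0,0,-0.05,0.03,0.2,0,0,0,-0.09,0.06,0.2,0,0,0,-0.13,0.09,0.2,0,0,0,-0.17,0.12,0.2,0,0,0,-0.2,0.14,0.2,0,0,0,-0.2,0.14,0.2,0,0,0]
  claw: 0.064

```text
clock: 43.8
eef_pos: [362.0, -111.9, 188.6]
eef_rot: [3.141, 0.002, -0.108]
wrist_force: [0.1, -1.0, 0.0]
finger_gap: 64.1
finger_force: 0.0
```

Run:
```python
from h import *
s=manip.read_state();print(s['eef_pos'],s['finger_gap'],s['wrist_force'],s['clock'])
P=cloud('top')[1]
for b in boxes(P,35,75,(400,700),(-400,390)):print(b)
m=((P[...,2]>59)&(P[...,2]<70)&(P[...,0]>410)&(P[...,0]<690)&(P[...,1]>-285)&(P[...,1]<-215)).astype(np.uint8)
k,l=cv2.connectedComponents(m)
for i in range(1,k):
    r=P[l==i]
    if len(r)>40:
        c=(r.max(0)+r.min(0))/2;print(len(r),c.round(1),'s,t',(c[:2]@AX).round(1),(c[:2]@AY).round(1))
```

```text
[ 361.96283961 -111.86324499  188.63944928] 64.13584486852547 [ 0.05084192 -1.03063131  0.004804  ] 43.8
([616.7, 307.7], [162.0, 153.0], 3.0, 51.0)
([653.7, 289.5], [47.0, 46.0], 84.5, 64.0)
([588.8, 59.6], [36.0, 37.0], 73.5, 58.0)
([581.4, 289.5], [47.0, 46.0], 84.0, 64.0)
([573.8, -335.5], [39.0, 28.0], 16.8, 73.0)
([498.2, -248.0], [49.0, 185.0], 84.1, 65.0)
([560.2, 362.5], [53.0, 56.0], 3.1, 51.0)
([433.8, 306.4], [21.0, 62.0], 83.1, 73.0)
([436.1, -316.6], [39.0, 28.0], 4.5, 72.0)
213 [ 566.8 -253.8   62.7] s,t 590.7 -191.8
208 [ 520.4 -249.8   62.7] s,t 544.1 -192.8
214 [ 474.4 -246.3   62.4] s,t 498.0 -194.3
220 [ 428.8 -239.5   62.6] s,t 452.0 -192.4
```

The row is straight and tight (185 mm for four), upright, the front bottle is at the stop, and the arm is clear. Handing in.

Run:
```python
from h import *
for i in range(3): camera('top')
print(manip.read_state()['qd'].round(3)); print(manip.sign_off())
```

```text
[-0.004  0.024 -0.008  0.001 -0.    -0.   ]
the job is handed in; nothing more can be done
None
```

The job is done and handed in: the pump was pressed fully down and sprang back, both old bottles stand against the blue front stop, the two full bottles stand upright close behind them, and the two empty ones are in the returns bin.

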